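# Set the vessel clamp with the right spacer

### The arm

A 6-joint arm with a two-finger parallel gripper is mounted at the origin on the work surface. World frame = base frame: x ahead of the robot, y to its left, z up, the work surface at z = 0. Lengths are in m, angles in rad, forces in N, time in s.
With the tool pointing down it reaches from about 0.3 to 0.95 m from the base axis. Payload 3.1 kg.
Tool frame: the origin (TCP) lies at the centre of the arm's flange, where the gripper is bolted on; the fingertips stand 173 mm ahead of it and the grasp point (between the pads) lies env.grip_depth ahead of it (env.grip_depth is the distance from the TCP to the grasp point, in m); z points along the fingers, y is the direction in which the jaws open and shut (so a half turn about z gives the same grasp; the last joint's range is limited). The gripper opens to 85 mm and grips with 20 to 120 N. Pads are 22 mm wide; open, the fingers measure 114 mm over their backs; the gripper's body (76 mm by 85 mm) begins 54 mm behind the grasp point. The pads swing forward as they close: fully open they stand 13 mm farther back than shut.
Start: joints at [-1.371, 0.308, 1.634, -0, 1.2, -0.07], TCP at [0.167, -0.602, 0.405] pointing down, gripper open.
Joint ranges: [-3.06, 3.06], [-0.79, 1.96], [0.05, 2.63], [-1.19, 4.34], [0.05, 2.64], [-2.94, 2.94]. Speed limits (rad/s): [2.79, 2.79, 3.14, 3.14, 3.14, 3.14].

### API

Orientations are given as a unit quaternion [w, x, y, z].
In Python, from station import env gives the robot as it stands.
- The arm moves only by the tool step_arm, never from a script. Its argument "deltas" is a list of rows, each an object of numbers: "tx", "ty", "tz": the shift along the tool's x, y, z in units of 120 mm (1.0 is 120 mm); "wx", "wy", "wz": the turn, a rotation vector about the tool's x, y, z in units of pi rad (1.0 is pi rad); "jaw": the gripper command: -1 is shut, 1 is fully open, values between are in proportion. In form: [{"tx": .., "ty": .., "tz": .., "wx": .., "wy": .., "wz": .., "jaw": ..}, ...]. A call has 1 to 8 rows; each row shifts and turns the commanded pose from where the row before left it, along the tool's axes as they then stand; what a row does not reach is not made up. A row lasts 1/8 s, in which the tool goes at most 62.5 mm and 10.7 degrees, less where a joint would pass 70% of its speed; a pose out of reach is approached as far as the arm can. A call with a number of a shift or a turn outside -1 to 1 is refused whole. A call with a gripper value outside its range is refused whole. The fingers move at their own pace and stop on an object; "newtons" is the grip in N (left out, the last holds). Time passes only in rows, so rows that do not move let the fingers close. It gives the time, the measured TCP pose, the force and the opening at its end, in the units of the state.
- env.get_state(): the state, without advancing time (a new reading comes with each control period).
- env.read_camera(name): name is "scene" or "top"; returns a dict with "frame" (384x512x3 uint8, blue, green, red), "vertical_fov" (degrees; the focal length in pixels is half the picture's height over the tangent of half this angle, whatever the lens; pixels are square), "cx", "cy" (the principal point, pixels), "k1" (the pictures are not rectified: a ray, as slopes to the right and down, at radius r is drawn at 1 + k1 r^2 times it, then the intrinsics apply), "rvec" (rotation vector, rad) and "tvec" (3), from world to camera coordinates, as OpenCV has them. Camera axes: x right, y down, z forward; pixel columns grow to the right and rows downward; lengths in m; the calibration is good to about 2 mm. A picture is of the moment at which its call begins. There is no depth.
- env.sign_off(): hands the job in, once; it reports no verdict.
The state is a dict: "clock": time; "joints": joint angles; "qd": joint speeds; "joint_torque": joint torques, N m; "eef_pos": TCP position; "tcp_rot": TCP orientation; "ft_force": force on the tool from outside, world axes, zero at the start; "ft_torque": the same for the moment, N m; "width": finger opening in m.
Only numpy, scipy, OpenCV 4.12 (cv2) and the standard library are available. Lean on these libraries where they do the work, as an engineer would, in place of code of your own. Each camera call takes 0.05 s, during which the arm holds its last target. There are 200 camera calls.

### The job

Set the clamp to the opening marked by the yellow tab on its scale: pick from the rack the one spacer of that length, lift it out (only its ends can be reached there), and lay it flat on the blue mat and let go, so that it can be taken again by its flanks, since the clamp leaves no room for fingers at its ends. Open the red jaw, lay the spacer flat and lengthwise between the jaws, in line with the clamp and centred across it, and slide the red jaw up until the spacer is held between both jaws with the pointer at the yellow tab. At the end the other spacers must be in their rack, and do not shift or knock over the other things on the bench.

Things in the scene. Friction and masses are not known exactly. Their poses are not given: they have to be found in the camera images.
- rack: Fixed aluminium tray, 110 (x) x 164 (y) x 6 mm thick, four look-alike spacers in it lengthwise along its x, one per lane (lane centres y = -57, -19, 19, 57 mm, any order). White dividers between lanes: 4 mm thick, 36 long, tops 30 mm above the bench, 5 mm from the flanks, so fingers fit only at a spacer's ends. Origin: centre of underside.
- clamp: Fixed grey clamp. Base 170 mm (x), y -45 to 75 mm, 20 thick. Steel fixed jaw, 40 wide, top 60 mm above bench, face at x = -55 mm looking to +x; red jaw slides along x (y = 0) towards it. White scale at y = 58 mm: four tabs, one yellow, three grey, at 44, 52, 60, 68 mm from the fixed face. End block at x = 72 to 84 mm, 50 high. Origin: on the bench, mid length.
- tab_yellow: The yellow tab (6 by 24 by 4 mm) on the clamp's scale, at 44, 52, 60 or 68 mm from the fixed jaw's face measured along clamp x: the wanted opening. Origin: centre of its underside.
- jaw (a joint): Slide of the red jaw, m: 0 = fully open (77 mm between the jaw faces), grows as it closes; opening = 0.077 - value, closed limit 0.037 (40 mm). Stays where it is left; takes about 2 N to slide. It starts partly closed, too near for the longer spacers.
- jaw_grip (a point): Point to pinch on the red jaw: centre of the block (24 mm along clamp x, 28 mm wide along clamp y, top 78.5 mm above the bench), 62 mm above the bench, 12 mm behind its face.
- pointer (a point): Tip of the red jaw's pointer, beside the scale, level along clamp x with the jaw's face.
- mat: Blue mat, 130 by 130 mm, 4 mm thick, fixed on the bench. Origin: centre of its underside.
- sp44_c (a point): Grey spacer block with red stripes and dark bore rings at its ends: 44 mm long (its x axis), 24 mm wide (y), 32 mm tall (z); about 48 g, varying by a third. Point: its centre, 16 mm above its underside.
- sp52_c (a point): Grey spacer block with red stripes and dark bore rings at its ends: 52 mm long (its x axis), 24 mm wide (y), 32 mm tall (z); about 57 g, varying by a third. Point: its centre, 16 mm above its underside.
- sp60_c (a point): Grey spacer block with red stripes and dark bore rings at its ends: 60 mm long (its x axis), 24 mm wide (y), 32 mm tall (z); about 66 g, varying by a third. Point: its centre, 16 mm above its underside.
- sp68_c (a point): Grey spacer block with red stripes and dark bore rings at its ends: 68 mm long (its x axis), 24 mm wide (y), 32 mm tall (z); about 75 g, varying by a third. Point: its centre, 16 mm above its underside.
- washbottle: Bystander: white wash bottle, upright, 64 mm across, 190 mm tall with red cap. Origin: centre of its underside.
- jacket: Bystander: upright grey vessel jacket with a red band, 53 mm across, 145 mm tall. Origin: centre of its underside.
- beaker: Bystander: glass beaker, upright, 66 mm across, 85 mm tall. Origin: centre of its underside.
- amberjar: Bystander: amber jar with black cap, upright, 54 mm across, 75 mm tall. Origin: centre of its underside.
- dish: Bystander: shallow white dish, 70 mm across, 16 mm tall. Origin: centre of its underside.
- cap: Bystander: blue vessel cap, 44 mm across, 32 mm tall. Origin: centre of its underside.
- spanner: Bystander: steel spanner lying flat, 150 mm long along its x axis. Origin: middle of its length at its underside.

How it is judged:
On the way:
1. the spacer of the marked length lies flat on the blue mat, let go (((x of tab_yellow in the frame of clamp between -0.014 and -0.008 m and x of sp44_c in the frame of mat between -0.065 and 0.065 m and y of sp44_c in the frame of mat between -0.065 and 0.065 m and z of sp44_c in the frame of mat between 0.013 and 0.026 m and angle between sp44_c's own z axis and vertical below 0.15 rad and contact force between the fingers and sp44 below 0.05 N) or (x of tab_yellow in the frame of clamp between -0.006 and -0 m and x of sp52_c in the frame of mat between -0.065 and 0.065 m and y of sp52_c in the frame of mat between -0.065 and 0.065 m and z of sp52_c in the frame of mat between 0.013 and 0.026 m and angle between sp52_c's own z axis and vertical below 0.15 rad and contact force between the fingers and sp52 below 0.05 N) or (x of tab_yellow in the frame of clamp between 0.002 and 0.008 m and x of sp60_c in the frame of mat between -0.065 and 0.065 m and y of sp60_c in the frame of mat between -0.065 and 0.065 m and z of sp60_c in the frame of mat between 0.013 and 0.026 m and angle between sp60_c's own z axis and vertical below 0.15 rad and contact force between the fingers and sp60 below 0.05 N) or (x of tab_yellow in the frame of clamp between 0.01 and 0.016 m and x of sp68_c in the frame of mat between -0.065 and 0.065 m and y of sp68_c in the frame of mat between -0.065 and 0.065 m and z of sp68_c in the frame of mat between 0.013 and 0.026 m and angle between sp68_c's own z axis and vertical below 0.15 rad and contact force between the fingers and sp68 below 0.05 N))), for 0.2 s.
At the end, for the whole second after the job is handed in: The spacer of the yellow tab's length lies flat on the clamp, in line (0.09 rad) and within 9 mm of centre across, within 2.5 mm of touching the fixed jaw; the red jaw's opening is within 2.5 mm of its length; the other three spacers lie in the rack, within 50 mm (x) and 78 mm (y) of its centre (((x of tab_yellow in the frame of clamp between -0.014 and -0.008 m and value of joint jaw between 0.0305 and 0.0355 m and x of sp44_c in the frame of clamp between -0.0355 and -0.0305 m and y of sp44_c in the frame of clamp between -0.009 and 0.009 m and z of sp44_c in the frame of clamp between 0.031 and 0.041 m and angle between the x axis of sp44_c and the x axis of clamp, either way round below 0.09 rad and angle between sp44_c's own z axis and vertical below 0.1 rad and (x of sp52_c in the frame of rack between -0.05 and 0.05 m and y of sp52_c in the frame of rack between -0.078 and 0.078 m and z of sp52_c in the frame of rack between 0.015 and 0.03 m and x of sp60_c in the frame of rack between -0.05 and 0.05 m and y of sp60_c in the frame of rack between -0.078 and 0.078 m and z of sp60_c in the frame of rack between 0.015 and 0.03 m and x of sp68_c in the frame of rack between -0.05 and 0.05 m and y of sp68_c in the frame of rack between -0.078 and 0.078 m and z of sp68_c in the frame of rack between 0.015 and 0.03 m)) or (x of tab_yellow in the frame of clamp between -0.006 and -0 m and value of joint jaw between 0.0225 and 0.0275 m and x of sp52_c in the frame of clamp between -0.0315 and -0.0265 m and y of sp52_c in the frame of clamp between -0.009 and 0.009 m and z of sp52_c in the frame of clamp between 0.031 and 0.041 m and angle between the x axis of sp52_c and the x axis of clamp, either way round below 0.09 rad and angle between sp52_c's own z axis and vertical below 0.1 rad and (x of sp44_c in the frame of rack between -0.05 and 0.05 m and y of sp44_c in the frame of rack between -0.078 and 0.078 m and z of sp44_c in the frame of rack between 0.015 and 0.03 m and x of sp60_c in the frame of rack between -0.05 and 0.05 m and y of sp60_c in the frame of rack between -0.078 and 0.078 m and z of sp60_c in the frame of rack between 0.015 and 0.03 m and x of sp68_c in the frame of rack between -0.05 and 0.05 m and y of sp68_c in the frame of rack between -0.078 and 0.078 m and z of sp68_c in the frame of rack between 0.015 and 0.03 m)) or (x of tab_yellow in the frame of clamp between 0.002 and 0.008 m and value of joint jaw between 0.0145 and 0.0195 m and x of sp60_c in the frame of clamp between -0.0275 and -0.0225 m and y of sp60_c in the frame of clamp between -0.009 and 0.009 m and z of sp60_c in the frame of clamp between 0.031 and 0.041 m and angle between the x axis of sp60_c and the x axis of clamp, either way round below 0.09 rad and angle between sp60_c's own z axis and vertical below 0.1 rad and (x of sp44_c in the frame of rack between -0.05 and 0.05 m and y of sp44_c in the frame of rack between -0.078 and 0.078 m and z of sp44_c in the frame of rack between 0.015 and 0.03 m and x of sp52_c in the frame of rack between -0.05 and 0.05 m and y of sp52_c in the frame of rack between -0.078 and 0.078 m and z of sp52_c in the frame of rack between 0.015 and 0.03 m and x of sp68_c in the frame of rack between -0.05 and 0.05 m and y of sp68_c in the frame of rack between -0.078 and 0.078 m and z of sp68_c in the frame of rack between 0.015 and 0.03 m)) or (x of tab_yellow in the frame of clamp between 0.01 and 0.016 m and value of joint jaw between 0.0065 and 0.0115 m and x of sp68_c in the frame of clamp between -0.0235 and -0.0185 m and y of sp68_c in the frame of clamp between -0.009 and 0.009 m and z of sp68_c in the frame of clamp between 0.031 and 0.041 m and angle between the x axis of sp68_c and the x axis of clamp, either way round below 0.09 rad and angle between sp68_c's own z axis and vertical below 0.1 rad and (x of sp44_c in the frame of rack between -0.05 and 0.05 m and y of sp44_c in the frame of rack between -0.078 and 0.078 m and z of sp44_c in the frame of rack between 0.015 and 0.03 m and x of sp52_c in the frame of rack between -0.05 and 0.05 m and y of sp52_c in the frame of rack between -0.078 and 0.078 m and z of sp52_c in the frame of rack between 0.015 and 0.03 m and x of sp60_c in the frame of rack between -0.05 and 0.05 m and y of sp60_c in the frame of rack between -0.078 and 0.078 m and z of sp60_c in the frame of rack between 0.015 and 0.03 m)))).
It fails at once if a bystander is moved more than 30 mm (distance of any of washbottle, jacket, beaker, amberjar, dish, cap, spanner from where it was at the start of the episode above 0.03 m).
It fails at once if a bystander is tipped over (angle between any of washbottle, jacket, beaker, amberjar, dish, cap, spanner's own z axis and vertical above 0.4 rad).
It also fails if it takes over 72 s, if anything falls off the work surface, if the arm or the gripper's body presses on something with over 40 N, if the wrist force passes 120 N, or if a joint passes its speed limit or range.

## Working session

There is one attempt and no reset: what is moved stays moved. The work goes in short steps, Python scripts to look and compute and a tool call to move; the robot and the scene stay as the last step left them, time stands still between calls to the robot, and variables do not carry over. Pictures are saved under pics/ and viewed, about 8 in all and at most 12, crops included, and the job is handed in when it is done.

Besides the shell and the picture viewer there is one more tool, called after "Request:" in YAML: its name, and indented under it one key for each argument. step_arm: Moves the arm, as the interface text tells. Shifts and turns lie within -1 to 1; 1 stands for 120 mm of shift or pi rad of turn. Its arguments: {"type":"object","properties":{"deltas":{"type":"array"},"newtons":{"type":"number"}},"required":["deltas"]}

```bash
mkdir -p pics; cat > h.py <<'E'
import numpy as np, cv2
from station import env
def cam(n):
    c=env.read_camera(n); f=192/np.tan(np.radians(c["vertical_fov"])/2)
    K=np.array([[f,0,c["cx"]],[0,f,c["cy"]],[0,0,1.]]); D=np.array([c["k1"],0,0,0.])
    return c["frame"],K,D,np.array(c["rvec"],float),np.array(c["tvec"],float)
def pix(C,P): return cv2.projectPoints(np.array(P,float).reshape(-1,3),C[3],C[4],C[1],C[2])[0].reshape(-1,2)
def world(C,uv,z):
    uv=np.array(uv,float).reshape(-1,1,2); n=cv2.undistortPoints(uv,C[1],C[2]).reshape(-1,2)
    R=cv2.Rodrigues(C[3])[0]; o=-R.T@C[4].ravel(); d=np.c_[n,np.ones(len(n))]@R
    return o+d*((np.broadcast_to(z,len(n))-o[2])/d[:,2])[:,None]
E
python3 - <<'E'
from h import *
for n in("top","scene"):
    C=cam(n); cv2.imwrite(f"pics/{n}0.png",cv2.resize(C[0],(800,600),interpolation=cv2.INTER_CUBIC)); np.save(n+"0.npy",C[0])
    R=cv2.Rodrigues(C[3])[0]; print(n,C[1][0,0],C[2][0],"pos",-R.T@C[4].ravel(),"fwd",R[2])
print(env.get_state(),env.grip_depth)
E
```

```text
top 393.2949356933088 -0.08512768598229743 pos [0.54097093 0.02131535 0.95148681] fwd [ 0.07218165 -0.00753103 -0.99736307]
scene 378.27091625259175 -0.01771366952782272 pos [1.28912371 0.26691773 0.88843635] fwd [-0.63461465 -0.2455088  -0.73279579]
{'clock': 0.1, 'joints': array([-1.37065571e+00,  3.08924699e-01,  1.63505344e+00,  7.86222153e-06,
        1.19972805e+00, -6.96917367e-02]), 'qd': array([-0.00049991, -0.00038467, -0.00251528, -0.00010567, -0.0006917 ,
       -0.00156629]), 'joint_torque': array([-5.23352664e-04, -4.16406584e+01, -2.77644610e+01, -1.43962884e-04,
        4.01393234e-03, -4.73737018e-06]), 'eef_pos': array([ 0.16650907, -0.60201188,  0.4035601 ]), 'tcp_rot': array([-1.05475954e-03,  9.90912248e-01,  1.34505760e-01, -6.52239698e-05]), 'ft_force': array([-0.54835428, -0.47961834, -0.35887239]), 'ft_torque': array([-0.01387042, -0.0096788 , -0.02187846]), 'width': 0.0856223940817069} 0.1547
```

View pics/top0.png

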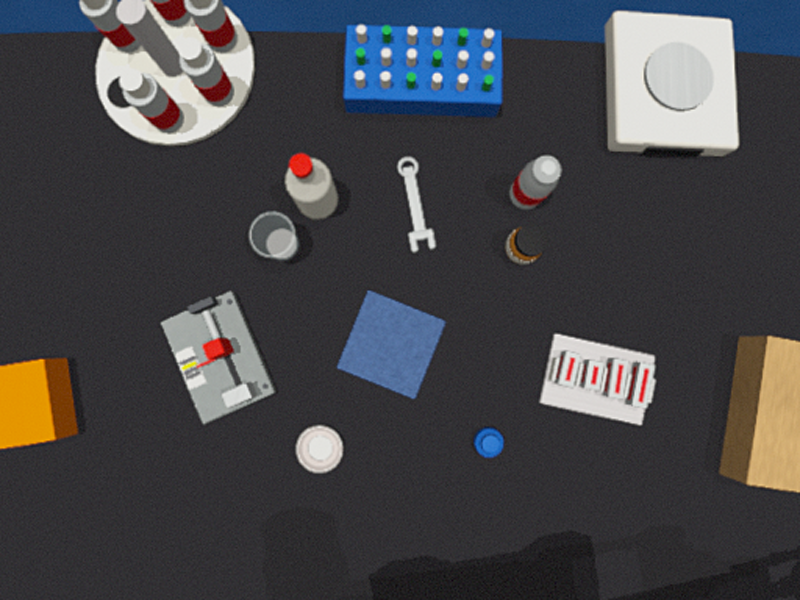

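View pics/scene0.png

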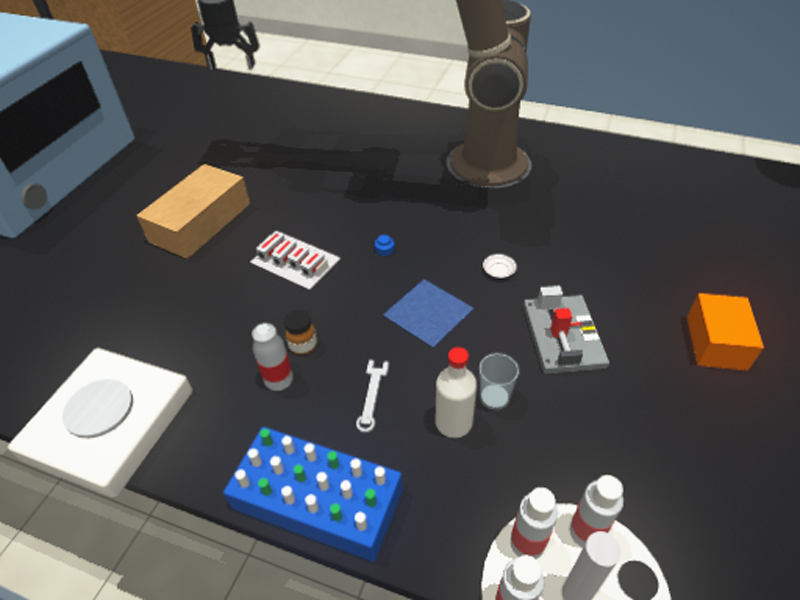

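The top view shows the clamp at about (217,357), the mat at (391,344), the rack at (598,380), and the dish and cap nearby, in 800x600 pixels. Next I'll zoom in on the clamp and rack.

```bash
python3 - <<'E'
import numpy as np,cv2
t=np.load("top0.npy")
def crop(im,x,y,w,h,s):
    c=cv2.resize(im[y:y+h,x:x+w],None,fx=s,fy=s,interpolation=cv2.INTER_CUBIC)
    for i in range(0,w,10): cv2.putText(c,str(x+i),(i*s,8),0,.3,(0,255,255),1); cv2.line(c,(i*s,10),(i*s,16),(0,255,255),1)
    for j in range(0,h,10): cv2.putText(c,str(y+j),(0,j*s+4),0,.3,(0,255,255),1); cv2.line(c,(18,j*s),(26,j*s),(0,255,255),1)
    return c
a=crop(t,98,182,80,94,5); b=crop(t,342,208,80,70,5)
o=np.zeros((470,800,3),np.uint8); o[:470,:400]=a; o[:350,400:]=b
cv2.imwrite("pics/z1.png",o)
E
```

```text
(no output)
```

View pics/z1.png

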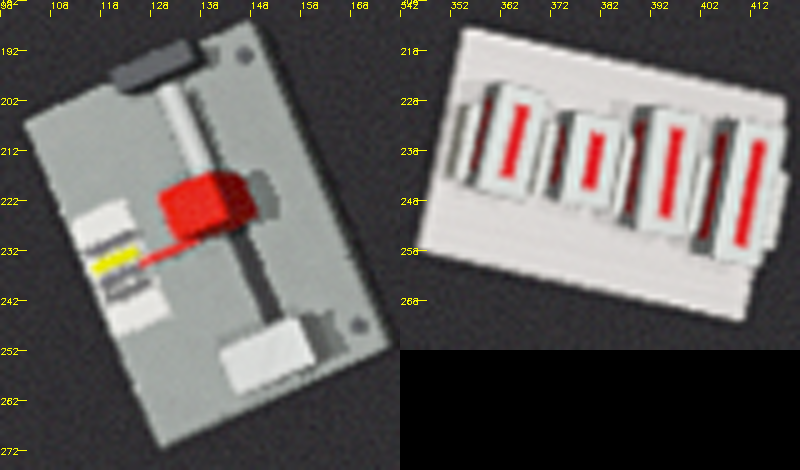

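```bash
cat >> h.py <<'E'
def rigid(L,W):
    L=np.array(L,float);W=np.array(W)[:,:2];l=L-L.mean(0);w=W-W.mean(0)
    a=np.arctan2((l[:,0]*w[:,1]-l[:,1]*w[:,0]).sum(),(l*w).sum()); R=np.array([[np.cos(a),-np.sin(a)],[np.sin(a),np.cos(a)]])
    t=W.mean(0)-R@L.mean(0); return a,t,(W-(L@R.T+t))
def rect(C,a,t,z,x0,x1,y0,y1,mm=.0005):  # rows: x falling, cols: y falling
    xs=np.arange(x1,x0,-mm);ys=np.arange(y1,y0,-mm);Y,X=np.meshgrid(ys,xs)
    P=np.c_[t[0]+np.cos(a)*X.ravel()-np.sin(a)*Y.ravel(),t[1]+np.sin(a)*X.ravel()+np.cos(a)*Y.ravel(),np.full(X.size,z)]
    m=pix(C,P).astype(np.float32).reshape(X.shape+(2,)); return cv2.remap(C[0],m,None,cv2.INTER_CUBIC)
E
python3 - <<'E'
from h import *
T=cam("top");S=cam("scene")
def px(l,s,x0,y0): return [((x+.5)/s-.5+x0,(y+.5)/s-.5+y0) for x,y in l]
cl=px([(25,123),(252,22),(390,345),(162,447)],5,98,182)
rk=px([(63,28),(385,97),(345,320),(18,250)],5,342,208)
mt=px([(370,291),(445,321),(417,398),(338,368)],1.5625,0,0)
F={}
for n,p,z,L in(("clamp",cl,.02,[(.085,.075),(.085,-.045),(-.085,-.045),(-.085,.075)]),("rack",rk,.006,[(.055,.082),(.055,-.082),(-.055,-.082),(-.055,.082)]),("mat",mt,.004,[(.065,.065),(.065,-.065),(-.065,-.065),(-.065,.065)])):
    a,t,r=rigid(L,world(T,p,z)); F[n]=[a,*t]; print(n,np.degrees(a),t,(r*1000).round(1).tolist())
import json;json.dump(F,open("F.json","w"))
q=px([(320,449),(489,443),(405,160),(422,240)],1.5625,0,0);print("dish cap spanner",world(T,q,[.016,.032,.005,.005]).round(3).tolist())
def tick(im,x1,y1,sc):
    im=cv2.resize(im,None,fx=sc,fy=sc)
    for i in range(0,im.shape[0],int(20*sc)): cv2.line(im,(0,i),(6,i),(0,255,255),1); cv2.putText(im,str(int(x1*1e3-i/(2*sc))),(8,i+4),0,.3,(0,200,0),1)
    for i in range(0,im.shape[1],int(20*sc)): cv2.line(im,(i,0),(i,6),(0,255,255),1); cv2.putText(im,str(int(y1*1e3-i/(2*sc))),(i,16),0,.3,(0,200,0),1)
    return im
o=np.zeros((600,800,3),np.uint8)
for k,C in enumerate((T,S)):
    a,*t=F["rack"];im=tick(rect(C,a,t,.038,-.06,.06,-.085,.085),.06,.085,1);o[k*300:k*300+im.shape[0],:im.shape[1]]=im
    a,*t=F["clamp"];im=tick(rect(C,a,t,.024,-.06,.05,-.03,.08),.05,.08,1.3);o[k*300:k*300+im.shape[0],400:400+im.shape[1]]=im
cv2.imwrite("pics/r.png",o)
E
```

```text
clamp 25.509528287062267 [0.52345822 0.269028  ] [[-0.8, -0.7], [-1.4, -0.3], [0.9, 1.2], [1.3, -0.2]]
rack -10.803877297838515 [ 0.49652272 -0.30256786] [[-0.3, -0.1], [0.1, 0.5], [-0.3, -0.5], [0.5, 0.1]]
mat -19.90234111881651 [0.54304582 0.01688224] [[-1.7, -2.1], [-1.1, 3.1], [2.1, -0.5], [0.7, -0.4]]
dish cap spanner [[0.383, 0.122, 0.016], [0.4, -0.13, 0.032], [0.833, 0.004, 0.005], [0.706, -0.025, 0.005]]
```

View pics/r.png

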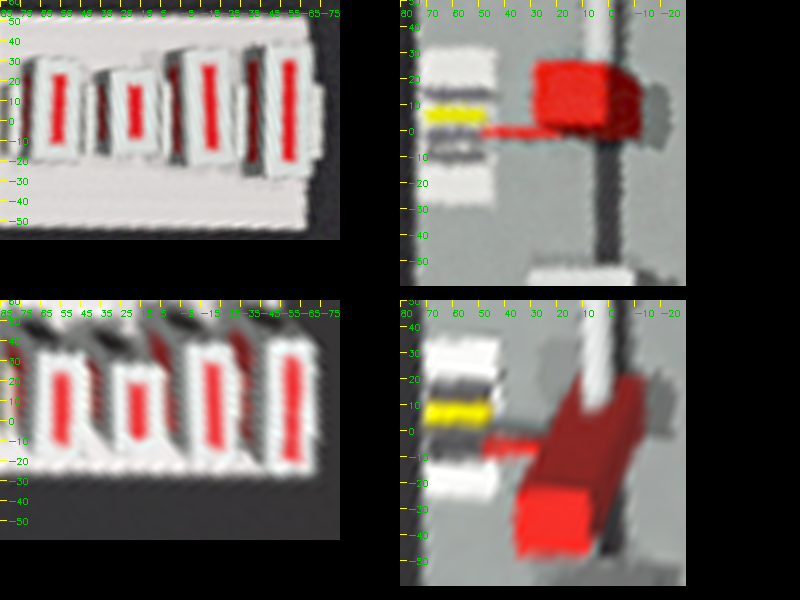

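The rectified views show tabs at clamp x ≈ 13.5, 5.5, -2 and -10 mm. Yellow is at 5.5, so the wanted opening is 60 mm. The tops measure about 52, 45, 61 and 68 mm in the lanes at y = 57, 19, -19 and -57. The 60 mm spacer is therefore in lane -19, centred at x ≈ +6. The pointer is at x ≈ -1.

```bash
cat >> h.py <<'E'
import json; F=json.load(open("F.json"))
def loc(n,x,y):
    a,tx,ty=F[n]; return np.array([tx+np.cos(a)*x-np.sin(a)*y, ty+np.sin(a)*x+np.cos(a)*y])
def plan(p,z,phi):  # phi deg: heading of tool x. Prints turn first, then shifts after the turn
    s=env.get_state(); from scipy.spatial.transform import Rotation as Ro
    R=Ro.from_quat(s["tcp_rot"],scalar_first=True).as_matrix(); c,n=np.cos(np.radians(phi)),np.sin(np.radians(phi))
    G=np.array([[c,n,0],[n,-c,0],[0,0,-1.]]).T
    w=Ro.from_matrix(R.T@G).as_rotvec()/np.pi; d=G.T@(np.r_[p,z]-s["eef_pos"])/.12
    print("turn",w.round(4),"rows>=",np.ceil(abs(w).max()*180/10.7),"shift after",d.round(3),"now",s["eef_pos"].round(4),"t",s["clock"])
E
python3 - <<'E'
from h import *
p=loc("rack",.0062,-.0195);print(p,loc("mat",0,0)); plan(p,.27,79.2)
E
```

```text
[ 0.49895759 -0.32288439] [0.54304582 0.01688224]
turn [-4.000e-04 -3.000e-04 -3.541e-01] rows>= 6.0 shift after [2.805 2.285 1.116] now [ 0.1665 -0.6021  0.4039] t 0.2
```

Request:
step_arm:
  deltas:
    - {"wz": -0.0443,"jaw": 1}
    - {"wz": -0.0443}
    - {"wz": -0.0443}
    - {"wz": -0.0443}
    - {"wz": -0.0443}
    - {"wz": -0.0443}
    - {"wz": -0.0443}
    - {"wz": -0.0443}
  newtons: 40

```text
$.deltas[0]: bad value
```

Request:
step_arm:
  deltas:
    - {"tx": 0.28,"ty": 0.228,"tz": 0.06}
    - {"tx": 0.28,"ty": 0.228,"tz": 0.06}
    - {"tx": 0.28,"ty": 0.228,"tz": 0.06}
    - {"tx": 0.28,"ty": 0.228,"tz": 0.06}
    - {"tx": 0.28,"ty": 0.228,"tz": 0.06}
    - {"tx": 0.28,"ty": 0.228,"tz": 0.06}
    - {"tx": 0.28,"ty": 0.228,"tz": 0.06}
    - {"tx": 0.28,"ty": 0.228,"tz": 0.06}

```text
$.deltas[0]: bad value
```

```bash
python3 -c "
from h import *
plan(loc('rack',.0062,-.0195),.25,79.2)"
```

```text
turn [-4.000e-04 -3.000e-04 -3.541e-01] rows>= 6.0 shift after [2.805 2.285 1.282] now [ 0.1665 -0.6021  0.4039] t 0.2
```

Request:
step_arm:
  deltas:
    - {"tx": 0,"ty": 0,"tz": 0,"wx": 0,"wy": 0,"wz": -0.0443,"jaw": 1}
    - {"tx": 0,"ty": 0,"tz": 0,"wx": 0,"wy": 0,"wz": -0.0443,"jaw": 1}
    - {"tx": 0,"ty": 0,"tz": 0,"wx": 0,"wy": 0,"wz": -0.0443,"jaw": 1}
    - {"tx": 0,"ty": 0,"tz": 0,"wx": 0,"wy": 0,"wz": -0.0443,"jaw": 1}
    - {"tx": 0,"ty": 0,"tz": 0,"wx": 0,"wy": 0,"wz": -0.0443,"jaw": 1}
    - {"tx": 0,"ty": 0,"tz": 0,"wx": 0,"wy": 0,"wz": -0.0443,"jaw": 1}
    - {"tx": 0,"ty": 0,"tz": 0,"wx": 0,"wy": 0,"wz": -0.0443,"jaw": 1}
    - {"tx": 0,"ty": 0,"tz": 0,"wx": 0,"wy": 0,"wz": -0.0443,"jaw": 1}
  newtons: 40

```text
clock: 1.2
eef_pos: [0.1665, -0.6023, 0.4043]
tcp_rot: [-0.0, 0.769, 0.64, 0.0]
ft_force: [1.0, 0.1, -0.0]
width: 0.0856
```

Request:
step_arm:
  deltas:
    - {"tx": 0.28,"ty": 0.228,"tz": 0.06,"wx": 0,"wy": 0,"wz": 0,"jaw": 1}
    - {"tx": 0.28,"ty": 0.228,"tz": 0.06,"wx": 0,"wy": 0,"wz": 0,"jaw": 1}
    - {"tx": 0.28,"ty": 0.228,"tz": 0.06,"wx": 0,"wy": 0,"wz": 0,"jaw": 1}
    - {"tx": 0.28,"ty": 0.228,"tz": 0.06,"wx": 0,"wy": 0,"wz": 0,"jaw": 1}
    - {"tx": 0.28,"ty": 0.228,"tz": 0.06,"wx": 0,"wy": 0,"wz": 0,"jaw": 1}
    - {"tx": 0.28,"ty": 0.228,"tz": 0.06,"wx": 0,"wy": 0,"wz": 0,"jaw": 1}
    - {"tx": 0.28,"ty": 0.228,"tz": 0.06,"wx": 0,"wy": 0,"wz": 0,"jaw": 1}
    - {"tx": 0.28,"ty": 0.228,"tz": 0.06,"wx": 0,"wy": 0,"wz": 0,"jaw": 1}

```text
clock: 2.2
eef_pos: [0.4326, -0.3781, 0.3468]
tcp_rot: [0.0, 0.77, 0.638, -0.0]
ft_force: [-0.2, 0.5, 0.5]
width: 0.0851
```

```bash
python3 -c "
from h import *
plan(loc('rack',.0062,-.0195),.25,79.2)"
```

```text
turn [-0.      0.      0.0003] rows>= 1.0 shift after [0.555 0.457 0.806] now [ 0.4326 -0.3781  0.3468] t 2.2
```

Request:
step_arm:
  deltas:
    - {"tx": 0.1,"ty": 0.08,"tz": 0.16,"wx": 0,"wy": 0,"wz": 0,"jaw": 1}
    - {"tx": 0.1,"ty": 0.08,"tz": 0.16,"wx": 0,"wy": 0,"wz": 0,"jaw": 1}
    - {"tx": 0.1,"ty": 0.08,"tz": 0.16,"wx": 0,"wy": 0,"wz": 0,"jaw": 1}
    - {"tx": 0.1,"ty": 0.08,"tz": 0.16,"wx": 0,"wy": 0,"wz": 0,"jaw": 1}
    - {"tx": 0.1,"ty": 0.08,"tz": 0.16,"wx": 0,"wy": 0,"wz": 0,"jaw": 1}
    - {"tx": 0,"ty": 0,"tz": 0,"wx": 0,"wy": 0,"wz": 0,"jaw": 1}
    - {"tx": 0,"ty": 0,"tz": 0,"wx": 0,"wy": 0,"wz": 0,"jaw": 1}

```text
clock: 3.08
eef_pos: [0.4903, -0.3294, 0.2512]
tcp_rot: [0.0, 0.77, 0.638, -0.0]
ft_force: [-0.7, -0.1, 0.1]
width: 0.0853
```

```bash
python3 -c "
from h import *
plan(loc('rack',.0062,-.0195),.18,79.2)
C=cam('scene');o=C[0][120:220,140:260];cv2.imwrite('pics/s1.png',cv2.resize(o,None,fx=5,fy=5,interpolation=cv2.INTER_CUBIC))"
```

```text
turn [0.0001 0.0002 0.0004] rows>= 1.0 shift after [0.067 0.061 0.594] now [ 0.4903 -0.3294  0.2512] t 3.075
```

View pics/s1.png

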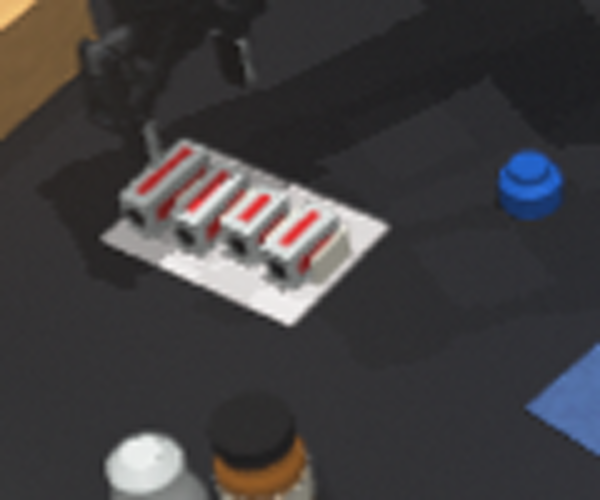

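The scene crop shows the rack undisturbed with its four spacers, and the open fingers hovering over it. Next I'll correct the position and descend.

Request:
step_arm:
  deltas:
    - {"tx": 0.067,"ty": 0.061,"tz": 0,"wx": 0,"wy": 0,"wz": 0,"jaw": 1}
    - {"tx": 0,"ty": 0,"tz": 0.1,"wx": 0,"wy": 0,"wz": 0,"jaw": 1}
    - {"tx": 0,"ty": 0,"tz": 0.1,"wx": 0,"wy": 0,"wz": 0,"jaw": 1}
    - {"tx": 0,"ty": 0,"tz": 0.1,"wx": 0,"wy": 0,"wz": 0,"jaw": 1}
    - {"tx": 0,"ty": 0,"tz": 0.1,"wx": 0,"wy": 0,"wz": 0,"jaw": 1}
    - {"tx": 0,"ty": 0,"tz": 0.1,"wx": 0,"wy": 0,"wz": 0,"jaw": 1}
    - {"tx": 0,"ty": 0,"tz": 0.09,"wx": 0,"wy": 0,"wz": 0,"jaw": 1}
    - {"tx": 0,"ty": 0,"tz": 0,"wx": 0,"wy": 0,"wz": 0,"jaw": 1}

```text
clock: 4.12
eef_pos: [0.4982, -0.3223, 0.179]
tcp_rot: [-0.001, 0.77, 0.638, -0.0]
ft_force: [0.1, -0.3, 0.1]
width: 0.0855
```

Request:
step_arm:
  deltas:
    - {"tx": 0,"ty": 0,"tz": 0,"wx": 0,"wy": 0,"wz": 0,"jaw": 0}
    - {"tx": 0,"ty": 0,"tz": 0,"wx": 0,"wy": 0,"wz": 0,"jaw": 0}
    - {"tx": 0,"ty": 0,"tz": 0,"wx": 0,"wy": 0,"wz": 0,"jaw": 0}
    - {"tx": 0,"ty": 0,"tz": 0,"wx": 0,"wy": 0,"wz": 0,"jaw": 0}
    - {"tx": 0,"ty": 0,"tz": 0,"wx": 0,"wy": 0,"wz": 0,"jaw": 0}
    - {"tx": 0,"ty": 0,"tz": 0,"wx": 0,"wy": 0,"wz": 0,"jaw": 0}
    - {"tx": 0,"ty": 0,"tz": 0,"wx": 0,"wy": 0,"wz": 0,"jaw": 0}
  newtons: 40

```text
clock: 5.0
eef_pos: [0.4993, -0.323, 0.1812]
tcp_rot: [0.001, 0.77, 0.638, 0.0]
ft_force: [-0.5, -0.4, 5.5]
width: 0.0597
```

Width is 0.0597, which confirms the 60 mm spacer. Next, lift it and carry it to the mat.

Request:
step_arm:
  deltas:
    - {"tx": 0,"ty": 0,"tz": -0.08,"wx": 0,"wy": 0,"wz": 0,"jaw": 0}
    - {"tx": 0,"ty": 0,"tz": -0.12,"wx": 0,"wy": 0,"wz": 0,"jaw": 0}
    - {"tx": 0,"ty": 0,"tz": -0.15,"wx": 0,"wy": 0,"wz": 0,"jaw": 0}
    - {"tx": 0,"ty": 0,"tz": -0.15,"wx": 0,"wy": 0,"wz": 0,"jaw": 0}
    - {"tx": 0,"ty": 0,"tz": -0.15,"wx": 0,"wy": 0,"wz": 0,"jaw": 0}
    - {"tx": 0,"ty": 0,"tz": -0.15,"wx": 0,"wy": 0,"wz": 0,"jaw": 0}
    - {"tx": 0,"ty": 0,"tz": 0,"wx": 0,"wy": 0,"wz": 0,"jaw": 0}

```text
clock: 5.88
eef_pos: [0.4996, -0.3232, 0.2788]
tcp_rot: [0.002, 0.77, 0.638, 0.001]
ft_force: [0.5, 0.1, -0.7]
width: 0.0594
```

Request:
step_arm:
  deltas:
    - {"tx": 0,"ty": 0,"tz": 0,"wx": 0,"wy": 0,"wz": -0.0336,"jaw": 0}
    - {"tx": 0,"ty": 0,"tz": 0,"wx": 0,"wy": 0,"wz": -0.0336,"jaw": 0}
    - {"tx": 0,"ty": 0,"tz": 0,"wx": 0,"wy": 0,"wz": -0.0336,"jaw": 0}
    - {"tx": 0,"ty": 0,"tz": 0,"wx": 0,"wy": 0,"wz": -0.0336,"jaw": 0}
    - {"tx": 0,"ty": 0,"tz": 0,"wx": 0,"wy": 0,"wz": -0.0336,"jaw": 0}
    - {"tx": 0,"ty": 0,"tz": 0,"wx": 0,"wy": 0,"wz": -0.0336,"jaw": 0}
    - {"tx": 0,"ty": 0,"tz": 0,"wx": 0,"wy": 0,"wz": 0,"jaw": 0}

```text
clock: 6.75
eef_pos: [0.4984, -0.3224, 0.2754]
tcp_rot: [-0.001, 0.534, 0.846, 0.0]
ft_force: [-0.2, -0.0, -0.3]
width: 0.0593
```

```bash
python3 -c "
from h import *
print(env.get_state()['width']);plan(loc('mat',0,0),.22,115.5)"
```

```text
0.05934700102975355
turn [-0.0002 -0.0005 -0.0002] rows>= 1.0 shift after [2.392 1.553 0.462] now [ 0.4984 -0.3224  0.2754] t 6.75
```

Request:
step_arm:
  deltas:
    - {"tx": 0.3,"ty": 0.194,"tz": 0,"wx": 0,"wy": 0,"wz": 0,"jaw": 0}
    - {"tx": 0.3,"ty": 0.194,"tz": 0,"wx": 0,"wy": 0,"wz": 0,"jaw": 0}
    - {"tx": 0.3,"ty": 0.194,"tz": 0,"wx": 0,"wy": 0,"wz": 0,"jaw": 0}
    - {"tx": 0.3,"ty": 0.194,"tz": 0,"wx": 0,"wy": 0,"wz": 0,"jaw": 0}
    - {"tx": 0.3,"ty": 0.194,"tz": 0,"wx": 0,"wy": 0,"wz": 0,"jaw": 0}
    - {"tx": 0.3,"ty": 0.194,"tz": 0,"wx": 0,"wy": 0,"wz": 0,"jaw": 0}
    - {"tx": 0.3,"ty": 0.194,"tz": 0,"wx": 0,"wy": 0,"wz": 0,"jaw": 0}
    - {"tx": 0.29,"ty": 0.194,"tz": 0,"wx": 0,"wy": 0,"wz": 0,"jaw": 0}

```text
clock: 7.75
eef_pos: [0.543, 0.0179, 0.276]
tcp_rot: [-0.0, 0.534, 0.845, -0.0]
ft_force: [-0.0, -0.1, -0.1]
width: 0.059
```

Request:
step_arm:
  deltas:
    - {"tx": 0,"ty": 0,"tz": 0.1,"wx": 0,"wy": 0,"wz": 0,"jaw": 0}
    - {"tx": 0,"ty": 0,"tz": 0.1,"wx": 0,"wy": 0,"wz": 0,"jaw": 0}
    - {"tx": 0,"ty": 0,"tz": 0.1,"wx": 0,"wy": 0,"wz": 0,"jaw": 0}
    - {"tx": 0,"ty": 0,"tz": 0.1,"wx": 0,"wy": 0,"wz": 0,"jaw": 0}
    - {"tx": 0,"ty": 0,"tz": 0.0,"wx": 0,"wy": 0,"wz": 0,"jaw": 0}
    - {"tx": 0,"ty": 0,"tz": 0,"wx": 0,"wy": 0,"wz": 0,"jaw": 0}

```text
clock: 8.5
eef_pos: [0.5434, 0.0161, 0.2283]
tcp_rot: [0.0, 0.534, 0.846, 0.0]
ft_force: [-0.7, 0.2, -0.5]
width: 0.0595
```

```bash
python3 -c "
from h import *
print(env.get_state()['width']);plan(loc('mat',0,0),.181,115.5)
C=cam('scene');o=C[0][150:250,210:330];cv2.imwrite('pics/s2.png',cv2.resize(o,None,fx=5,fy=5,interpolation=cv2.INTER_CUBIC))"
```

```text
0.05952578240356061
turn [ 0.  0. -0.] rows>= 1.0 shift after [0.007 0.001 0.394] now [0.5434 0.0161 0.2283] t 8.5
```

View pics/s2.png

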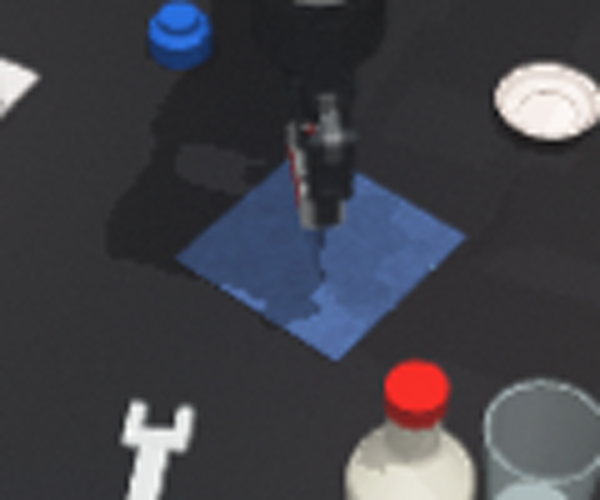

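The spacer is held level above the middle of the mat at crop pixel (310,180), well clear of everything. I'll lower it slowly and watch the force.

Request:
step_arm:
  deltas:
    - {"tx": 0,"ty": 0,"tz": 0.08,"wx": 0,"wy": 0,"wz": 0,"jaw": 0}
    - {"tx": 0,"ty": 0,"tz": 0.08,"wx": 0,"wy": 0,"wz": 0,"jaw": 0}
    - {"tx": 0,"ty": 0,"tz": 0.08,"wx": 0,"wy": 0,"wz": 0,"jaw": 0}
    - {"tx": 0,"ty": 0,"tz": 0.06,"wx": 0,"wy": 0,"wz": 0,"jaw": 0}
    - {"tx": 0,"ty": 0,"tz": 0.06,"wx": 0,"wy": 0,"wz": 0,"jaw": 0}
    - {"tx": 0,"ty": 0,"tz": 0.03,"wx": 0,"wy": 0,"wz": 0,"jaw": 0}
    - {"tx": 0,"ty": 0,"tz": 0,"wx": 0,"wy": 0,"wz": 0,"jaw": 0}
    - {"tx": 0,"ty": 0,"tz": 0,"wx": 0,"wy": 0,"wz": 0,"jaw": 0}

```text
clock: 9.55
eef_pos: [0.5434, 0.0164, 0.1817]
tcp_rot: [0.0, 0.533, 0.846, 0.0]
ft_force: [0.3, -0.1, -0.5]
width: 0.0595
```

Request:
step_arm:
  deltas:
    - {"tx": 0,"ty": 0,"tz": 0.012,"wx": 0,"wy": 0,"wz": 0,"jaw": 0}
    - {"tx": 0,"ty": 0,"tz": 0.009,"wx": 0,"wy": 0,"wz": 0,"jaw": 0}
    - {"tx": 0,"ty": 0,"tz": 0,"wx": 0,"wy": 0,"wz": 0,"jaw": 0}

```text
clock: 9.93
eef_pos: [0.5433, 0.0165, 0.1791]
tcp_rot: [0.0, 0.533, 0.846, 0.0]
ft_force: [-1.6, 0.7, 0.4]
width: 0.0598
```

Contact is uncertain but the gap is under 1 mm, so I'll go a touch lower, release and rise.

Request:
step_arm:
  deltas:
    - {"tx": 0,"ty": 0,"tz": 0.007,"wx": 0,"wy": 0,"wz": 0,"jaw": 0}
    - {"tx": 0,"ty": 0,"tz": 0,"wx": 0,"wy": 0,"wz": 0,"jaw": 0}
    - {"tx": 0,"ty": 0,"tz": 0,"wx": 0,"wy": 0,"wz": 0,"jaw": 0.6}
    - {"tx": 0,"ty": 0,"tz": 0,"wx": 0,"wy": 0,"wz": 0,"jaw": 1}
    - {"tx": 0,"ty": 0,"tz": 0,"wx": 0,"wy": 0,"wz": 0,"jaw": 1}
    - {"tx": 0,"ty": 0,"tz": 0,"wx": 0,"wy": 0,"wz": 0,"jaw": 1}
    - {"tx": 0,"ty": 0,"tz": 0,"wx": 0,"wy": 0,"wz": 0,"jaw": 1}

```text
clock: 10.8
eef_pos: [0.5432, 0.0165, 0.178]
tcp_rot: [-0.0, 0.533, 0.846, -0.0]
ft_force: [-0.2, -0.2, 0.2]
width: 0.0856
```

Request:
step_arm:
  deltas:
    - {"tx": 0,"ty": 0,"tz": -0.1,"wx": 0,"wy": 0,"wz": 0,"jaw": 1}
    - {"tx": 0,"ty": 0,"tz": -0.15,"wx": 0,"wy": 0,"wz": 0,"jaw": 1}
    - {"tx": 0,"ty": 0,"tz": -0.2,"wx": 0,"wy": 0,"wz": 0,"jaw": 1}
    - {"tx": 0,"ty": 0,"tz": -0.25,"wx": 0,"wy": 0,"wz": 0,"jaw": 1}
    - {"tx": 0,"ty": 0,"tz": -0.25,"wx": 0,"wy": 0,"wz": 0,"jaw": 1}
    - {"tx": 0,"ty": 0,"tz": 0,"wx": 0,"wy": 0,"wz": 0,"jaw": 1}

```text
clock: 11.55
eef_pos: [0.5449, 0.0164, 0.2965]
tcp_rot: [0.004, 0.533, 0.846, 0.002]
ft_force: [0.7, 0.3, 0.4]
width: 0.0853
```

Request:
step_arm:
  deltas:
    - {"tx": 0,"ty": 0,"tz": 0,"wx": 0,"wy": 0,"wz": 0.0556,"jaw": 1}
    - {"tx": 0,"ty": 0,"tz": 0,"wx": 0,"wy": 0,"wz": 0.0556,"jaw": 1}
    - {"tx": 0,"ty": 0,"tz": 0,"wx": 0,"wy": 0,"wz": 0.0556,"jaw": 1}
    - {"tx": 0,"ty": 0,"tz": 0,"wx": 0,"wy": 0,"wz": 0.0556,"jaw": 1}
    - {"tx": 0,"ty": 0,"tz": 0,"wx": 0,"wy": 0,"wz": 0.0556,"jaw": 1}
    - {"tx": 0,"ty": 0,"tz": 0,"wx": 0,"wy": 0,"wz": 0.0556,"jaw": 1}
    - {"tx": 0,"ty": 0,"tz": 0,"wx": 0,"wy": 0,"wz": 0.0556,"jaw": 1}
    - {"tx": 0,"ty": 0,"tz": 0,"wx": 0,"wy": 0,"wz": 0.0556,"jaw": 1}

```text
clock: 12.55
eef_pos: [0.5426, 0.0165, 0.2914]
tcp_rot: [-0.0, 0.953, 0.302, -0.001]
ft_force: [-0.3, 0.3, -0.2]
width: 0.0856
```

Request:
step_arm:
  deltas:
    - {"tx": 0,"ty": 0,"tz": 0,"wx": 0,"wy": 0,"wz": 0.0556,"jaw": 1}
    - {"tx": 0,"ty": 0,"tz": 0,"wx": 0,"wy": 0,"wz": 0,"jaw": 1}
    - {"tx": 0,"ty": 0,"tz": 0,"wx": 0,"wy": 0,"wz": 0,"jaw": 1}

```text
clock: 12.92
eef_pos: [0.5429, 0.0165, 0.2918]
tcp_rot: [-0.0, 0.975, 0.222, -0.0]
ft_force: [-0.7, 0.2, 0.8]
width: 0.0854
```

```bash
python3 -c "
from h import *
# jaw grip now: pointer x~-0.001 -> grip at 0.011
plan(loc('clamp',.011,0),.28,25.5)
S=cam('scene');T=cam('top');o=np.zeros((500,800,3),np.uint8)
f=lambda im,x,y:cv2.resize(im[y:y+100,x:x+80],None,fx=5,fy=5,interpolation=cv2.INTER_CUBIC)
o[:,:400]=f(S[0],230,160);o[:,400:]=f(T[0],100,182);cv2.imwrite('pics/s3.png',o)"
```

```text
turn [-0.0001  0.0002  0.0006] rows>= 1.0 shift after [ 0.851 -1.97   0.098] now [0.5429 0.0165 0.2918] t 12.925
```

View pics/s3.png

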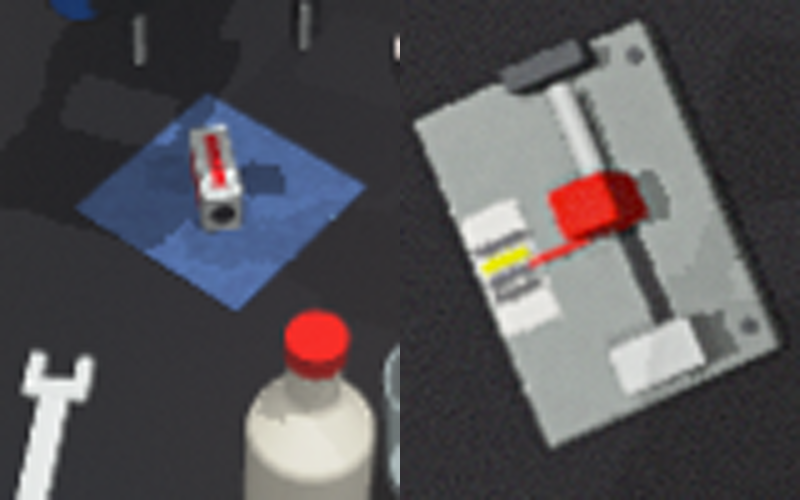

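The scene crop shows the spacer standing flat and released at mid-mat, at (215,180). The clamp on the right is unchanged. Now I'll go over the red jaw.

Request:
step_arm:
  deltas:
    - {"tx": 0.107,"ty": -0.246,"tz": 0,"wx": 0,"wy": 0,"wz": 0,"jaw": 1}
    - {"tx": 0.107,"ty": -0.246,"tz": 0,"wx": 0,"wy": 0,"wz": 0,"jaw": 1}
    - {"tx": 0.107,"ty": -0.246,"tz": 0,"wx": 0,"wy": 0,"wz": 0,"jaw": 1}
    - {"tx": 0.107,"ty": -0.246,"tz": 0,"wx": 0,"wy": 0,"wz": 0,"jaw": 1}
    - {"tx": 0.107,"ty": -0.246,"tz": 0,"wx": 0,"wy": 0,"wz": 0,"jaw": 1}
    - {"tx": 0.107,"ty": -0.246,"tz": 0,"wx": 0,"wy": 0,"wz": 0,"jaw": 1}
    - {"tx": 0.107,"ty": -0.246,"tz": 0,"wx": 0,"wy": 0,"wz": 0,"jaw": 1}
    - {"tx": 0.107,"ty": -0.246,"tz": 0,"wx": 0,"wy": 0,"wz": 0,"jaw": 1}

```text
clock: 14.02
eef_pos: [0.5342, 0.2749, 0.2921]
tcp_rot: [0.0, 0.975, 0.221, 0.0]
ft_force: [-0.1, -0.4, 0.1]
width: 0.0852
```

Request:
step_arm:
  deltas:
    - {"tx": 0,"ty": 0,"tz": 0.15,"wx": 0,"wy": 0,"wz": 0,"jaw": 1}
    - {"tx": 0,"ty": 0,"tz": 0,"wx": 0,"wy": 0,"wz": 0,"jaw": 1}
    - {"tx": 0,"ty": 0,"tz": 0,"wx": 0,"wy": 0,"wz": 0,"jaw": 1}

```text
clock: 14.4
eef_pos: [0.5342, 0.2728, 0.2735]
tcp_rot: [0.0, 0.975, 0.22, -0.001]
ft_force: [0.2, -0.2, 0.4]
width: 0.0853
```

```bash
python3 -c "
from h import *
plan(loc('clamp',.011,0),.22,25.5)
T=cam('top');a,*t=F['clamp']
# red top face centroid from first picture, at z .0785
im=np.load('top0.npy').astype(int);b,g,r=im[...,0],im[...,1],im[...,2]
m=((r>190)&(g<70)&(b<70)).astype(np.uint8);n,l,s,c=cv2.connectedComponentsWithStats(m)
for k in range(1,n):
    if s[k,4]>20 and 120<c[k,0]<160:
        W=world(T,c[k],.0785)[0,:2]-t;print(s[k],c[k],'in clamp',W@[np.cos(a),np.sin(a)],W@[-np.sin(a),np.cos(a)])
"
```

```text
turn [ 0.0001  0.0005 -0.0004] rows>= 1.0 shift after [-0.003 -0.01   0.445] now [0.5342 0.2728 0.2735] t 14.4
[130 217  13  16 115] [136.0173913  223.26086957] in clamp 0.00713516482207566 0.0009168248407558622
```

Request:
step_arm:
  deltas:
    - {"tx": 0,"ty": -0.01,"tz": 0.12,"wx": 0,"wy": 0,"wz": 0,"jaw": 1}
    - {"tx": 0,"ty": 0,"tz": 0.12,"wx": 0,"wy": 0,"wz": 0,"jaw": 1}
    - {"tx": 0,"ty": 0,"tz": 0.12,"wx": 0,"wy": 0,"wz": 0,"jaw": 1}
    - {"tx": 0,"ty": 0,"tz": 0.1,"wx": 0,"wy": 0,"wz": 0,"jaw": 1}
    - {"tx": 0,"ty": 0,"tz": 0,"wx": 0,"wy": 0,"wz": 0,"jaw": -0.3}
    - {"tx": 0,"ty": 0,"tz": 0,"wx": 0,"wy": 0,"wz": 0,"jaw": -0.6}
    - {"tx": 0,"ty": 0,"tz": 0,"wx": 0,"wy": 0,"wz": 0,"jaw": -0.6}
    - {"tx": 0,"ty": 0,"tz": 0,"wx": 0,"wy": 0,"wz": 0,"jaw": -0.6}
  newtons: 40

```text
clock: 15.45
eef_pos: [0.5345, 0.2748, 0.2199]
tcp_rot: [0.0, 0.975, 0.22, 0.001]
ft_force: [1.1, -1.3, 1.8]
width: 0.0274
```

Request:
step_arm:
  deltas:
    - {"tx": 0,"ty": 0,"tz": 0,"wx": 0,"wy": 0,"wz": 0,"jaw": -0.6}
    - {"tx": 0,"ty": 0,"tz": 0,"wx": 0,"wy": 0,"wz": 0,"jaw": -0.6}
    - {"tx": 0,"ty": 0,"tz": 0,"wx": 0,"wy": 0,"wz": 0,"jaw": -0.6}

```text
clock: 15.82
eef_pos: [0.5345, 0.2749, 0.2198]
tcp_rot: [0.0, 0.975, 0.22, 0.001]
ft_force: [1.9, -3.0, 6.0]
width: 0.0274
```

Request:
step_arm:
  deltas:
    - {"tx": 0.03,"ty": 0,"tz": 0,"wx": 0,"wy": 0,"wz": 0,"jaw": -0.6}
    - {"tx": 0.03,"ty": 0,"tz": 0,"wx": 0,"wy": 0,"wz": 0,"jaw": -0.6}
    - {"tx": 0.03,"ty": 0,"tz": 0,"wx": 0,"wy": 0,"wz": 0,"jaw": -0.6}
    - {"tx": 0.03,"ty": 0,"tz": 0,"wx": 0,"wy": 0,"wz": 0,"jaw": -0.6}
    - {"tx": 0.03,"ty": 0,"tz": 0,"wx": 0,"wy": 0,"wz": 0,"jaw": -0.6}
    - {"tx": 0.02,"ty": 0,"tz": 0,"wx": 0,"wy": 0,"wz": 0,"jaw": -0.6}
    - {"tx": 0,"ty": 0,"tz": 0,"wx": 0,"wy": 0,"wz": 0,"jaw": -0.6}

```text
clock: 16.7
eef_pos: [0.5528, 0.2835, 0.2198]
tcp_rot: [0.0, 0.975, 0.22, 0.0]
ft_force: [1.1, -3.5, 6.8]
width: 0.0276
```

Request:
step_arm:
  deltas:
    - {"tx": 0,"ty": 0,"tz": 0,"wx": 0,"wy": 0,"wz": 0,"jaw": 0.6}
    - {"tx": 0,"ty": 0,"tz": 0,"wx": 0,"wy": 0,"wz": 0,"jaw": 0.6}
    - {"tx": 0,"ty": 0,"tz": 0,"wx": 0,"wy": 0,"wz": 0,"jaw": 0.6}
    - {"tx": 0,"ty": 0,"tz": -0.2,"wx": 0,"wy": 0,"wz": 0,"jaw": 0.6}
    - {"tx": 0,"ty": 0,"tz": -0.2,"wx": 0,"wy": 0,"wz": 0,"jaw": 0.6}
    - {"tx": 0,"ty": 0,"tz": -0.2,"wx": 0,"wy": 0,"wz": 0,"jaw": 0.6}
    - {"tx": 0,"ty": 0,"tz": 0,"wx": 0,"wy": 0,"wz": 0,"jaw": 0.6}

```text
clock: 17.58
eef_pos: [0.5532, 0.2843, 0.2931]
tcp_rot: [-0.001, 0.975, 0.22, 0.002]
ft_force: [0.6, 0.6, -0.8]
width: 0.0681
```

```bash
python3 -c "
from h import *
S=cam('scene');T=cam('top')
# spacer: red stripe on the mat at z .036 in both pictures
for n,C in(('top',T),('scene',S)):
    b,g,r=[C[0][...,i].astype(int) for i in range(3)]
    m=((r>110)&(g<r*.55)&(b<r*.55)).astype(np.uint8);k,l,s,c=cv2.connectedComponentsWithStats(m)
    for i in range(1,k):
        if s[i,4]>8:
            w=world(C,c[i],.036)[0]
            if np.hypot(*(w[:2]-[.5433,.0165]))<.05:
                q=world(C,np.argwhere(l==i)[:,::-1],.036)[:,:2];v=np.linalg.svd(q-q.mean(0))[2][0];print(n,s[i],w.round(4),'axis deg',np.degrees(np.arctan2(v[1],v[0])))
plan([.5433,.0165],.28,25.5)
o=np.zeros((500,800,3),np.uint8)
f=lambda im,x,y:cv2.resize(im[y:y+100,x:x+80],None,fx=5,fy=5,interpolation=cv2.INTER_CUBIC)
o[:,:400]=f(S[0],320,160);o[:,400:]=f(T[0],100,182);cv2.imwrite('pics/s4.png',o)"
```

```text
top [247 212  10  16  47] [0.5443 0.0158 0.036 ] axis deg -151.9138322783754
scene [271 187   4  10  23] [0.5438 0.0143 0.036 ] axis deg 28.46729233698018
turn [-0.      0.0002 -0.0001] rows>= 1.0 shift after [-1.023  1.979  0.086] now [0.5519 0.2837 0.2903] t 17.675
```

View pics/s4.png

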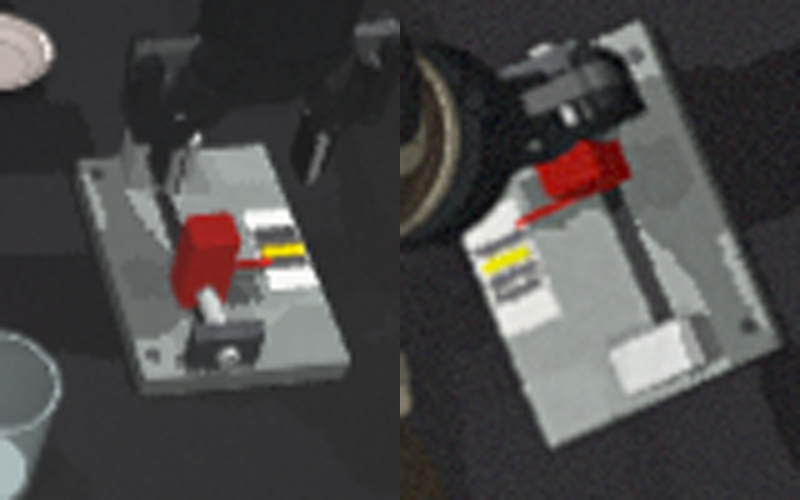

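The red jaw is now open: its pointer is at (520,225) in the right crop, past the last tab. The spacer on the mat agrees with the placing pose. Next I'll re-grasp it by the flanks.

Request:
step_arm:
  deltas:
    - {"tx": -0.128,"ty": 0.247,"tz": 0,"wx": 0,"wy": 0,"wz": 0,"jaw": 0.6}
    - {"tx": -0.128,"ty": 0.247,"tz": 0,"wx": 0,"wy": 0,"wz": 0,"jaw": 0.6}
    - {"tx": -0.128,"ty": 0.247,"tz": 0,"wx": 0,"wy": 0,"wz": 0,"jaw": 0.6}
    - {"tx": -0.128,"ty": 0.247,"tz": 0,"wx": 0,"wy": 0,"wz": 0,"jaw": 0.6}
    - {"tx": -0.128,"ty": 0.247,"tz": 0,"wx": 0,"wy": 0,"wz": 0,"jaw": 0.6}
    - {"tx": -0.128,"ty": 0.247,"tz": 0,"wx": 0,"wy": 0,"wz": 0,"jaw": 0.6}
    - {"tx": -0.128,"ty": 0.247,"tz": 0,"wx": 0,"wy": 0,"wz": 0,"jaw": 0.6}
    - {"tx": -0.128,"ty": 0.247,"tz": 0,"wx": 0,"wy": 0,"wz": 0,"jaw": 0.6}

```text
clock: 18.68
eef_pos: [0.5423, 0.0158, 0.2891]
tcp_rot: [-0.0, 0.975, 0.22, -0.002]
ft_force: [0.8, 0.5, -0.3]
width: 0.0681
```

Request:
step_arm:
  deltas:
    - {"tx": 0,"ty": 0,"tz": 0.2,"wx": 0,"wy": 0,"wz": 0,"jaw": 0.6}
    - {"tx": 0,"ty": 0,"tz": 0.2,"wx": 0,"wy": 0,"wz": 0,"jaw": 0.6}
    - {"tx": 0,"ty": 0,"tz": 0,"wx": 0,"wy": 0,"wz": 0,"jaw": 0.6}
    - {"tx": 0,"ty": 0,"tz": 0,"wx": 0,"wy": 0,"wz": 0,"jaw": 0.6}

```text
clock: 19.18
eef_pos: [0.5432, 0.0169, 0.2426]
tcp_rot: [-0.0, 0.975, 0.22, -0.0]
ft_force: [0.5, -0.7, 0.6]
width: 0.0683
```

```bash
python3 -c "
from h import *
plan([.5435,.016],.185,25.5)"
```

```text
turn [-0.0001  0.0002 -0.0001] rows>= 1.0 shift after [-0.001  0.008  0.48 ] now [0.5432 0.0169 0.2426] t 19.175
```

Request:
step_arm:
  deltas:
    - {"tx": 0,"ty": 0.006,"tz": 0.12,"wx": 0,"wy": 0,"wz": 0,"jaw": 0.6}
    - {"tx": 0,"ty": 0,"tz": 0.12,"wx": 0,"wy": 0,"wz": 0,"jaw": 0.6}
    - {"tx": 0,"ty": 0,"tz": 0.12,"wx": 0,"wy": 0,"wz": 0,"jaw": 0.6}
    - {"tx": 0,"ty": 0,"tz": 0.12,"wx": 0,"wy": 0,"wz": 0,"jaw": 0.6}
    - {"tx": 0,"ty": 0,"tz": 0,"wx": 0,"wy": 0,"wz": 0,"jaw": 0.6}
    - {"tx": 0,"ty": 0,"tz": 0,"wx": 0,"wy": 0,"wz": 0,"jaw": -0.2}
    - {"tx": 0,"ty": 0,"tz": 0,"wx": 0,"wy": 0,"wz": 0,"jaw": -0.7}
    - {"tx": 0,"ty": 0,"tz": 0,"wx": 0,"wy": 0,"wz": 0,"jaw": -0.7}
  newtons: 40

```text
clock: 20.18
eef_pos: [0.5443, 0.0161, 0.1862]
tcp_rot: [0.0, 0.975, 0.22, 0.001]
ft_force: [-0.3, -0.4, -0.1]
width: 0.0233
```

Request:
step_arm:
  deltas:
    - {"tx": 0,"ty": 0,"tz": 0,"wx": 0,"wy": 0,"wz": 0,"jaw": -0.7}
    - {"tx": 0,"ty": 0,"tz": 0,"wx": 0,"wy": 0,"wz": 0,"jaw": -0.7}
    - {"tx": 0,"ty": 0,"tz": 0,"wx": 0,"wy": 0,"wz": 0,"jaw": -0.7}

```text
clock: 20.55
eef_pos: [0.5442, 0.0161, 0.1861]
tcp_rot: [0.0, 0.975, 0.22, 0.001]
ft_force: [-0.5, -0.2, 5.5]
width: 0.0232
```

Request:
step_arm:
  deltas:
    - {"tx": 0,"ty": 0,"tz": -0.08,"wx": 0,"wy": 0,"wz": 0,"jaw": -0.7}
    - {"tx": 0,"ty": 0,"tz": -0.15,"wx": 0,"wy": 0,"wz": 0,"jaw": -0.7}
    - {"tx": 0,"ty": 0,"tz": -0.2,"wx": 0,"wy": 0,"wz": 0,"jaw": -0.7}
    - {"tx": 0,"ty": 0,"tz": -0.2,"wx": 0,"wy": 0,"wz": 0,"jaw": -0.7}
    - {"tx": 0,"ty": 0,"tz": -0.2,"wx": 0,"wy": 0,"wz": 0,"jaw": -0.7}
    - {"tx": 0,"ty": 0,"tz": 0,"wx": 0,"wy": 0,"wz": 0,"jaw": -0.7}
    - {"tx": 0,"ty": 0,"tz": 0,"wx": 0,"wy": 0,"wz": 0,"jaw": -0.7}

```text
clock: 21.42
eef_pos: [0.5431, 0.0161, 0.2846]
tcp_rot: [-0.0, 0.975, 0.22, -0.0]
ft_force: [-0.1, -0.7, -1.3]
width: 0.0233
```

```bash
python3 -c "
from h import *
plan(loc('clamp',-.021,0),.28,25.5)"
```

```text
turn [-0.0001  0.0002 -0.0002] rows>= 1.0 shift after [ 0.585 -1.973  0.038] now [0.5431 0.0161 0.2846] t 21.425
```

Request:
step_arm:
  deltas:
    - {"tx": 0.075,"ty": -0.247,"tz": 0,"wx": 0,"wy": 0,"wz": 0,"jaw": -0.7}
    - {"tx": 0.075,"ty": -0.247,"tz": 0,"wx": 0,"wy": 0,"wz": 0,"jaw": -0.7}
    - {"tx": 0.075,"ty": -0.247,"tz": 0,"wx": 0,"wy": 0,"wz": 0,"jaw": -0.7}
    - {"tx": 0.075,"ty": -0.247,"tz": 0,"wx": 0,"wy": 0,"wz": 0,"jaw": -0.7}
    - {"tx": 0.075,"ty": -0.247,"tz": 0,"wx": 0,"wy": 0,"wz": 0,"jaw": -0.7}
    - {"tx": 0.075,"ty": -0.247,"tz": 0,"wx": 0,"wy": 0,"wz": 0,"jaw": -0.7}
    - {"tx": 0.075,"ty": -0.247,"tz": 0,"wx": 0,"wy": 0,"wz": 0,"jaw": -0.7}
    - {"tx": 0.075,"ty": -0.247,"tz": 0,"wx": 0,"wy": 0,"wz": 0,"jaw": -0.7}

```text
clock: 22.42
eef_pos: [0.5056, 0.2618, 0.2831]
tcp_rot: [0.0, 0.975, 0.22, -0.002]
ft_force: [0.5, -0.1, -1.1]
width: 0.0232
```

Request:
step_arm:
  deltas:
    - {"tx": 0,"ty": 0,"tz": 0.12,"wx": 0,"wy": 0,"wz": 0,"jaw": -0.7}
    - {"tx": 0,"ty": 0,"tz": 0.12,"wx": 0,"wy": 0,"wz": 0,"jaw": -0.7}
    - {"tx": 0,"ty": 0,"tz": 0,"wx": 0,"wy": 0,"wz": 0,"jaw": -0.7}
    - {"tx": 0,"ty": 0,"tz": 0,"wx": 0,"wy": 0,"wz": 0,"jaw": -0.7}

```text
clock: 22.92
eef_pos: [0.5068, 0.2603, 0.2556]
tcp_rot: [0.0, 0.976, 0.22, -0.001]
ft_force: [0.3, -0.0, -0.7]
width: 0.0236
```

```bash
python3 -c "
from h import *
plan(loc('clamp',-.019,0),.202,25.5)
S=cam('scene');o=S[0][140:260,310:410];cv2.imwrite('pics/s5.png',cv2.resize(o,None,fx=5,fy=5,interpolation=cv2.INTER_CUBIC))"
```

```text
turn [ 0.      0.0003 -0.0006] rows>= 1.0 shift after [-0.001 -0.006  0.447] now [0.5068 0.2603 0.2556] t 22.925
```

View pics/s5.png

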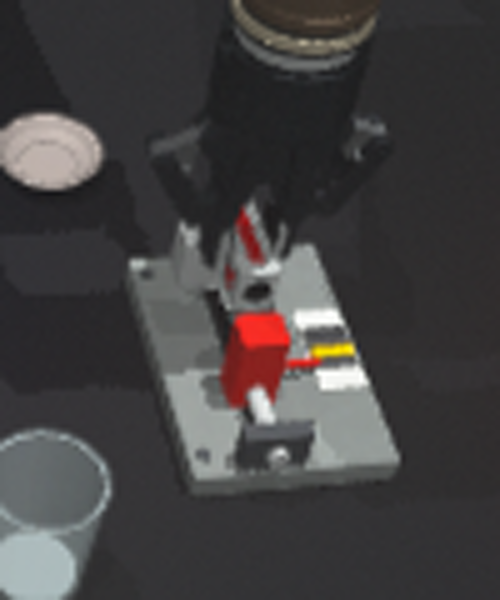

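The spacer hangs above the gap between the jaws, in line with the clamp, at crop pixel (250,250). The pointer is beyond the yellow tab and the beaker is clear. Lower it now.

Request:
step_arm:
  deltas:
    - {"tx": 0,"ty": -0.006,"tz": 0.06,"wx": 0,"wy": 0,"wz": 0,"jaw": -0.7}
    - {"tx": 0,"ty": 0,"tz": 0.07,"wx": 0,"wy": 0,"wz": 0,"jaw": -0.7}
    - {"tx": 0,"ty": 0,"tz": 0.07,"wx": 0,"wy": 0,"wz": 0,"jaw": -0.7}
    - {"tx": 0,"ty": 0,"tz": 0.07,"wx": 0,"wy": 0,"wz": 0,"jaw": -0.7}
    - {"tx": 0,"ty": 0,"tz": 0.07,"wx": 0,"wy": 0,"wz": 0,"jaw": -0.7}
    - {"tx": 0,"ty": 0,"tz": 0.05,"wx": 0,"wy": 0,"wz": 0,"jaw": -0.7}
    - {"tx": 0,"ty": 0,"tz": 0.03,"wx": 0,"wy": 0,"wz": 0,"jaw": -0.7}
    - {"tx": 0,"ty": 0,"tz": 0,"wx": 0,"wy": 0,"wz": 0,"jaw": -0.7}

```text
clock: 23.98
eef_pos: [0.5062, 0.2618, 0.2054]
tcp_rot: [0.0, 0.975, 0.22, -0.0]
ft_force: [0.6, -0.0, -1.8]
width: 0.0234
```

Request:
step_arm:
  deltas:
    - {"tx": 0,"ty": 0,"tz": 0.008,"wx": 0,"wy": 0,"wz": 0,"jaw": -0.7}
    - {"tx": 0,"ty": 0,"tz": 0.008,"wx": 0,"wy": 0,"wz": 0,"jaw": -0.7}
    - {"tx": 0,"ty": 0,"tz": 0,"wx": 0,"wy": 0,"wz": 0,"jaw": -0.7}
    - {"tx": 0,"ty": 0,"tz": 0,"wx": 0,"wy": 0,"wz": 0,"jaw": -0.7}

```text
clock: 24.48
eef_pos: [0.5064, 0.2618, 0.2039]
tcp_rot: [-0.0, 0.975, 0.22, 0.0]
ft_force: [-0.6, 0.5, -1.1]
width: 0.0233
```

Request:
step_arm:
  deltas:
    - {"tx": 0,"ty": 0,"tz": 0.008,"wx": 0,"wy": 0,"wz": 0,"jaw": -0.7}
    - {"tx": 0,"ty": 0,"tz": 0.008,"wx": 0,"wy": 0,"wz": 0,"jaw": -0.7}
    - {"tx": 0,"ty": 0,"tz": 0,"wx": 0,"wy": 0,"wz": 0,"jaw": -0.7}
    - {"tx": 0,"ty": 0,"tz": 0,"wx": 0,"wy": 0,"wz": 0,"jaw": -0.7}

```text
clock: 24.98
eef_pos: [0.5064, 0.2618, 0.2022]
tcp_rot: [-0.0, 0.975, 0.22, -0.0]
ft_force: [-1.2, -0.8, 3.1]
width: 0.0231
```

Request:
step_arm:
  deltas:
    - {"tx": 0,"ty": 0,"tz": 0,"wx": 0,"wy": 0,"wz": 0,"jaw": -0.3}
    - {"tx": 0,"ty": 0,"tz": 0,"wx": 0,"wy": 0,"wz": 0,"jaw": 0.3}
    - {"tx": 0,"ty": 0,"tz": 0,"wx": 0,"wy": 0,"wz": 0,"jaw": 0.3}
    - {"tx": 0,"ty": 0,"tz": 0,"wx": 0,"wy": 0,"wz": 0,"jaw": 0.3}
    - {"tx": 0,"ty": 0,"tz": -0.15,"wx": 0,"wy": 0,"wz": 0,"jaw": 0.3}
    - {"tx": 0,"ty": 0,"tz": -0.2,"wx": 0,"wy": 0,"wz": 0,"jaw": 0.3}
    - {"tx": 0,"ty": 0,"tz": -0.2,"wx": 0,"wy": 0,"wz": 0,"jaw": 0.3}
    - {"tx": 0,"ty": 0,"tz": 0,"wx": 0,"wy": 0,"wz": 0,"jaw": 0.3}

```text
clock: 25.98
eef_pos: [0.5078, 0.2624, 0.2713]
tcp_rot: [-0.001, 0.975, 0.22, 0.003]
ft_force: [0.0, 0.6, 0.8]
width: 0.0554
```

```bash
python3 -c "
from h import *
plan(loc('clamp',.0315,0),.219,25.5)"
```

```text
turn [ 0.0001 -0.0022 -0.0002] rows>= 1.0 shift after [0.404 0.007 0.436] now [0.5078 0.2624 0.2713] t 25.975
```

Request:
step_arm:
  deltas:
    - {"tx": 0.14,"ty": 0,"tz": 0,"wx": 0,"wy": 0,"wz": 0,"jaw": 0.3}
    - {"tx": 0.14,"ty": 0,"tz": 0,"wx": 0,"wy": 0,"wz": 0,"jaw": 0.3}
    - {"tx": 0.135,"ty": 0,"tz": 0,"wx": 0,"wy": 0,"wz": 0,"jaw": 0.3}
    - {"tx": 0,"ty": 0,"tz": 0,"wx": 0,"wy": 0,"wz": 0,"jaw": 0.3}
    - {"tx": 0,"ty": 0,"tz": 0.15,"wx": 0,"wy": 0,"wz": 0,"jaw": 0.3}
    - {"tx": 0,"ty": 0,"tz": 0.15,"wx": 0,"wy": 0,"wz": 0,"jaw": 0.3}
    - {"tx": 0,"ty": 0,"tz": 0.11,"wx": 0,"wy": 0,"wz": 0,"jaw": 0.3}
    - {"tx": 0,"ty": 0,"tz": 0,"wx": 0,"wy": 0,"wz": 0,"jaw": 0.3}

```text
clock: 26.98
eef_pos: [0.55, 0.2827, 0.2163]
tcp_rot: [0.0, 0.975, 0.22, -0.002]
ft_force: [-0.2, -1.0, -0.1]
width: 0.0553
```

Request:
step_arm:
  deltas:
    - {"tx": 0,"ty": 0,"tz": 0,"wx": 0,"wy": 0,"wz": 0,"jaw": -0.6}
    - {"tx": 0,"ty": 0,"tz": 0,"wx": 0,"wy": 0,"wz": 0,"jaw": -0.6}
    - {"tx": 0,"ty": 0,"tz": 0,"wx": 0,"wy": 0,"wz": 0,"jaw": -0.6}
    - {"tx": 0,"ty": 0,"tz": 0,"wx": 0,"wy": 0,"wz": 0,"jaw": -0.6}
    - {"tx": 0,"ty": 0,"tz": 0,"wx": 0,"wy": 0,"wz": 0,"jaw": -0.6}
  newtons: 40

```text
clock: 27.6
eef_pos: [0.5519, 0.2831, 0.2195]
tcp_rot: [0.0, 0.975, 0.22, 0.001]
ft_force: [1.5, -3.5, 2.4]
width: 0.0271
```

```bash
python3 -c "
from h import *
plan(loc('clamp',.017,0),.219,25.5)
S=cam('scene');o=S[0][140:260,310:410];cv2.imwrite('pics/s6.png',cv2.resize(o,None,fx=5,fy=5,interpolation=cv2.INTER_CUBIC))"
```

```text
turn [ 0.0002 -0.0005 -0.0002] rows>= 1.0 shift after [-0.123  0.004  0.004] now [0.5519 0.2831 0.2195] t 27.6
```

View pics/s6.png

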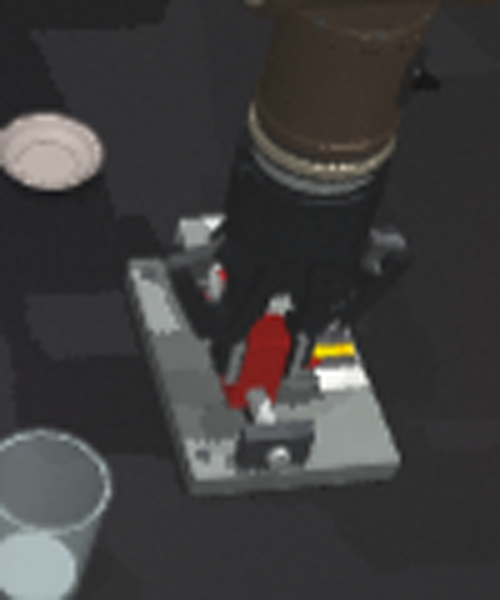

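The jaw is pinched and the spacer is visible behind it at (215,280). Push it closed in small steps and watch the force.

Request:
step_arm:
  deltas:
    - {"tx": -0.02,"ty": 0,"tz": 0,"wx": 0,"wy": 0,"wz": 0,"jaw": -0.6}
    - {"tx": -0.02,"ty": 0,"tz": 0,"wx": 0,"wy": 0,"wz": 0,"jaw": -0.6}
    - {"tx": -0.02,"ty": 0,"tz": 0,"wx": 0,"wy": 0,"wz": 0,"jaw": -0.6}
    - {"tx": -0.02,"ty": 0,"tz": 0,"wx": 0,"wy": 0,"wz": 0,"jaw": -0.6}
    - {"tx": -0.015,"ty": 0,"tz": 0,"wx": 0,"wy": 0,"wz": 0,"jaw": -0.6}
    - {"tx": 0,"ty": 0,"tz": 0,"wx": 0,"wy": 0,"wz": 0,"jaw": -0.6}

```text
clock: 28.4
eef_pos: [0.5417, 0.2783, 0.2195]
tcp_rot: [0.0, 0.975, 0.221, 0.001]
ft_force: [4.5, -2.4, 2.6]
width: 0.0273
```

Request:
step_arm:
  deltas:
    - {"tx": -0.01,"ty": 0,"tz": 0,"wx": 0,"wy": 0,"wz": 0,"jaw": -0.6}
    - {"tx": -0.01,"ty": 0,"tz": 0,"wx": 0,"wy": 0,"wz": 0,"jaw": -0.6}
    - {"tx": 0,"ty": 0,"tz": 0,"wx": 0,"wy": 0,"wz": 0,"jaw": -0.6}

```text
clock: 28.78
eef_pos: [0.5409, 0.2779, 0.2196]
tcp_rot: [-0.001, 0.975, 0.22, 0.004]
ft_force: [9.9, -0.1, -1.8]
width: 0.0272
```

Request:
step_arm:
  deltas:
    - {"tx": -0.01,"ty": 0,"tz": 0,"wx": 0,"wy": 0,"wz": 0,"jaw": -0.6}
    - {"tx": -0.01,"ty": 0,"tz": 0,"wx": 0,"wy": 0,"wz": 0,"jaw": -0.6}
    - {"tx": 0,"ty": 0,"tz": 0,"wx": 0,"wy": 0,"wz": 0,"jaw": -0.6}
    - {"tx": 0,"ty": 0,"tz": 0,"wx": 0,"wy": 0,"wz": 0,"jaw": -0.6}

```text
clock: 29.28
eef_pos: [0.5401, 0.2775, 0.2196]
tcp_rot: [-0.001, 0.975, 0.22, 0.007]
ft_force: [13.4, 1.8, -6.0]
width: 0.0272
```

The force has risen to 13 N and motion has stopped, so the spacer is held. Release, rise, clear the view and check.

Request:
step_arm:
  deltas:
    - {"tx": 0,"ty": 0,"tz": 0,"wx": 0,"wy": 0,"wz": 0,"jaw": 0.3}
    - {"tx": 0,"ty": 0,"tz": 0,"wx": 0,"wy": 0,"wz": 0,"jaw": 0.3}
    - {"tx": 0,"ty": 0,"tz": 0,"wx": 0,"wy": 0,"wz": 0,"jaw": 0.3}
    - {"tx": 0,"ty": 0,"tz": 0,"wx": 0,"wy": 0,"wz": 0,"jaw": 0.3}
    - {"tx": 0,"ty": 0,"tz": -0.15,"wx": 0,"wy": 0,"wz": 0,"jaw": 0.3}
    - {"tx": 0,"ty": 0,"tz": -0.25,"wx": 0,"wy": 0,"wz": 0,"jaw": 0.3}
    - {"tx": 0,"ty": 0,"tz": -0.25,"wx": 0,"wy": 0,"wz": 0,"jaw": 0.3}
    - {"tx": 0,"ty": 0,"tz": 0,"wx": 0,"wy": 0,"wz": 0,"jaw": 0.3}

```text
clock: 30.28
eef_pos: [0.5383, 0.277, 0.3012]
tcp_rot: [-0.001, 0.975, 0.22, 0.004]
ft_force: [0.7, -0.1, 0.6]
width: 0.0554
```

Request:
step_arm:
  deltas:
    - {"tx": -0.1,"ty": 0.25,"tz": 0,"wx": 0,"wy": 0,"wz": 0,"jaw": 0.3}
    - {"tx": -0.1,"ty": 0.25,"tz": 0,"wx": 0,"wy": 0,"wz": 0,"jaw": 0.3}
    - {"tx": -0.1,"ty": 0.25,"tz": 0,"wx": 0,"wy": 0,"wz": 0,"jaw": 0.3}
    - {"tx": -0.1,"ty": 0.25,"tz": 0,"wx": 0,"wy": 0,"wz": 0,"jaw": 0.3}
    - {"tx": -0.1,"ty": 0.25,"tz": 0,"wx": 0,"wy": 0,"wz": 0,"jaw": 0.3}
    - {"tx": -0.1,"ty": 0.25,"tz": 0,"wx": 0,"wy": 0,"wz": 0,"jaw": 0.3}
    - {"tx": 0,"ty": 0,"tz": 0,"wx": 0,"wy": 0,"wz": 0,"jaw": 0.3}
    - {"tx": 0,"ty": 0,"tz": 0,"wx": 0,"wy": 0,"wz": 0,"jaw": 0.3}

```text
clock: 31.28
eef_pos: [0.5488, 0.083, 0.2963]
tcp_rot: [-0.0, 0.975, 0.22, -0.0]
ft_force: [0.4, 0.7, -0.5]
width: 0.0555
```

```bash
python3 -c "
from h import *
print(env.get_state()['eef_pos'],env.get_state()['clock'])
T=cam('top');S=cam('scene');o=np.zeros((520,800,3),np.uint8);a,*t=F['clamp']
im=cv2.resize(rect(T,a,t,.024,-.07,.05,-.03,.08),None,fx=1.8,fy=1.8)
for i in range(0,im.shape[0],36): cv2.line(im,(0,i),(8,i),(0,255,255),1); cv2.putText(im,str(50-i//36*10),(10,i+4),0,.35,(0,180,0),1)
o[:im.shape[0],:im.shape[1]]=im
im=cv2.resize(rect(T,a,t,.052,-.07,.05,-.03,.08),None,fx=1.8,fy=1.8)
for i in range(0,im.shape[0],36): cv2.line(im,(0,i),(8,i),(0,255,255),1); cv2.putText(im,str(50-i//36*10),(10,i+4),0,.35,(0,180,0),1)
o[:im.shape[0],400:400+im.shape[1]]=im
cv2.imwrite('pics/e1.png',o); cv2.imwrite('pics/e2.png',cv2.resize(S[0],(800,600)))"
```

```text
[0.5487735  0.08298158 0.29626252] 31.275
```

View pics/e1.png

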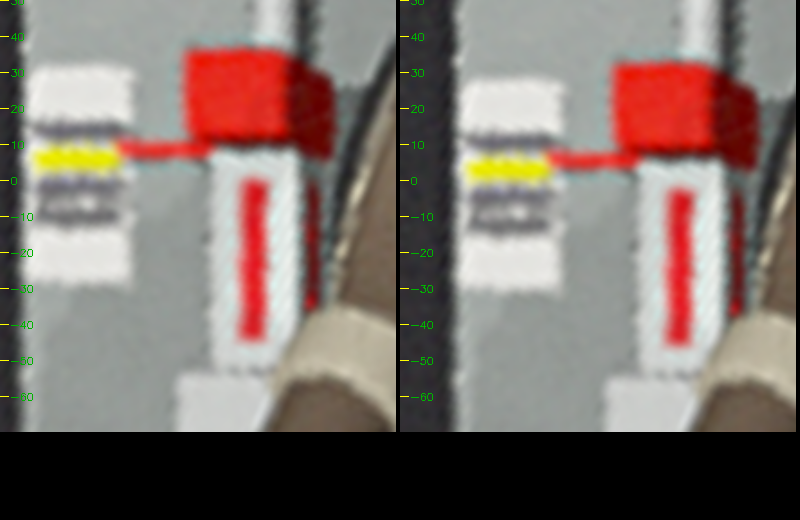

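View pics/e2.png

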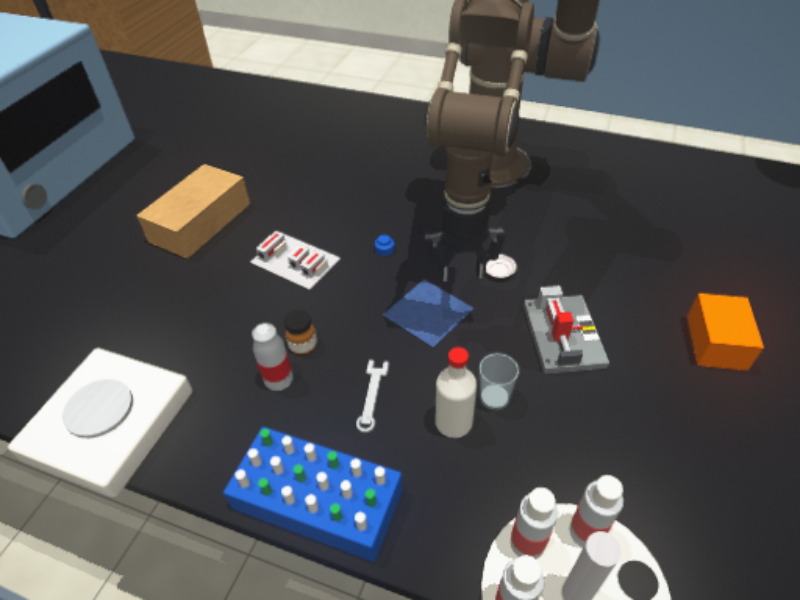

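The pointer reads about 2 mm past yellow, which is near the tolerance. I'll measure it numerically in both cameras, using known heights and the fixed marks as a reference.

```bash
python3 -c "
from h import *
T=cam('top');S=cam('scene');a,*t=F['clamp']
def prof(C,z,y0,y1,f,x0=-.07,x1=.05):
    im=rect(C,a,t,z,x0,x1,y0,y1,.00025).astype(float);v=f(im[...,0],im[...,1],im[...,2]).mean(1);x=np.arange(x1,x0,-.00025)[:len(v)]
    d=np.diff(cv2.GaussianBlur(v.reshape(-1,1),(1,9),0).ravel());i=np.argsort(-abs(d));o=[]
    for k in i:
        if all(abs(x[k]-q[0])>.003 for q in o): o.append((x[k],d[k]))
        if len(o)>=4: break
    return [(round(q*1e3,1),round(float(w),1)) for q,w in o]
red=lambda b,g,r:r-np.maximum(b,g); yel=lambda b,g,r:np.minimum(g,r)-b; gry=lambda b,g,r:(b+g+r)/3
for n,C in(('top',T),('scene',S)):
    print(n,'yellow',prof(C,.024,.05,.065,yel),'pointer',prof(C,.030,.03,.042,red))
print('jaw top',prof(T,.0785,-.008,.010,red,0,.05),'stripe',prof(T,.052,-.002,.002,red,-.06,.0))
print('spacer/fixed',prof(T,.052,.007,.010,gry,-.07,.02),'fixed jaw top back/face',prof(T,.06,.014,.019,gry,-.09,-.03))
"
```

```text
top yellow [(np.float64(8.2), 16.8), (np.float64(3.7), -16.0), (np.float64(11.2), 4.4), (np.float64(0.7), -4.0)] pointer [(np.float64(5.7), -15.7), (np.float64(10.0), 14.0), (np.float64(13.0), 2.1), (np.float64(1.7), 1.2)]
scene yellow [(np.float64(10.5), 13.8), (np.float64(3.5), -11.0), (np.float64(0.5), -7.6), (np.float64(13.5), 3.0)] pointer [(np.float64(4.5), -11.8), (np.float64(10.0), 10.2), (np.float64(13.0), 4.5), (np.float64(-32.8), -3.2)]
jaw top [(np.float64(29.0), 17.6), (np.float64(5.2), -10.2), (np.float64(2.2), -4.8), (np.float64(24.7), -1.8)] stripe [(np.float64(-2.5), 9.9), (np.float64(-46.0), -7.5), (np.float64(-9.0), -3.7), (np.float64(-26.5), -3.5)]
spacer/fixed [(np.float64(5.7), 11.1), (np.float64(10.0), -4.2), (np.float64(-55.3), 3.4), (np.float64(-52.3), -3.1)] fixed jaw top back/face [(np.float64(-84.3), -7.5), (np.float64(-76.3), -5.4), (np.float64(-54.8), 4.8), (np.float64(-81.3), -1.5)]
```

The jaw face is at 5.2 mm and the fixed face at -54.8 mm, so the opening is 60.0 mm. The stripe centre at -24.3 mm fits a spacer touching both jaws. The scene picture shows three spacers in the rack and the bystanders where they were.

```bash
python3 -c "
from station import env
print(env.sign_off())"
```

```text
the job is handed in; nothing more can be done
None
```

I set the clamp to the yellow tab's 60 mm mark and handed the job in at about 31 s of the 72 s allowed; no verdict was reported. The 60 mm spacer came out of the rack by its ends (finger opening 59.7 mm) and went flat on the mat. I opened the red jaw, took the spacer again by its flanks, laid it between the jaws and closed the jaw until motion stalled at about 13 N.

- **Opening:** the last pictures put the jaw faces at 5.2 and -54.8 mm, so 60.0 mm apart.
- **Spacer:** its centre is at about x = -24.3 mm against -25 wanted. By eye it lies in line and near centre; I did not measure these at the end.
- **Rest of the bench:** the other three spacers are in the rack, and the bystanders look unmoved.
- **One check disagreed:** the middle of the pointer bar read about 2 mm beyond the tab's middle (7.8 against 6 mm). That would be inside the 2.5 mm tolerance. I relied on the jaw-face measurement instead, because the bar's near edge (5.7 mm) agrees with it.

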